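# Neutralise a leaking battery and lift it with tongs

### The job

A leaking 9-volt battery from an opened parcel lies on the yellow spill mat: first wet it where it lies with the neutralising spray clamped beside the mat, pressing the blue spray cap fully down for a moment and letting it spring back. Then take the kitchen tongs, close their tips on the two sides of the battery (the robot itself must not touch it) and lift it a good 10 cm above the mat. Finish while holding it there over the mat, still and pinched in the tongs, ready for the battery tub a colleague is fetching, and leave the hand stamp, tape roll and calculator as they stand.

Things in the scene. Friction and masses are not known exactly. Their poses are not given: they have to be found in the camera images.
- battery_center (a point): Centre of the loose 9 V block battery (46 g): a block 48 mm long (x), 26.5 mm wide (y), 17.5 mm high (z), black with a copper-coloured end and two snap terminals with pale crust at its +x end. It lies flat on the mat, so this point is 9 mm above the mat's top. Meant to be pinched across its 26.5 mm width.
- tongs_grip (a point): Where to take the loose kitchen tongs (120 g), lying flat: midway between the arms, half-way up, 13 mm above the counter. x towards the tips, y across the arms (the way they close), z up. Steel arms, here in blue silicone grip sleeves 70 mm long and 25 mm high (almost down to the counter), 57 mm over their outsides while sprung open. The rear spring pivot lies 105 mm behind this point (-x).
- tongs_tips (a point): Midpoint between the tongs' blue silicone tips, 92 mm ahead (+x) of the grip point, half-way up. The tips are 45 mm long (70 to 115 mm ahead of the grip point), 26 mm high (0 to 26 mm above the tongs' underside), flat inside, and stand about 60 mm apart inside when sprung open.
- tongs_left (a joint): Angle by which the left arm has closed, rad (the right one moves alike): 0 sprung open; 0.085 tips 26.5 mm apart, sleeves then 40 mm over their outsides at the grip point; 0.147 shut, 27 mm there. Squeezing the sleeves at the grip point closes the tips 2 mm for each 1 mm; about 7 N starts it, 11 N closes it fully. The spring pushes back, so part-closed tongs stay in the grip.
- mat: The yellow spill mat, fixed flat on the counter: 280 mm (x) by 220 mm (y), 3 mm thick; origin at the centre of its underside.
- spray_cap_top (a point): Centre of the top face of the blue finger cap (34 mm across) of the white spray can, 186 mm above the counter when up. The can (53 mm across) stands in a steel bracket screwed to the counter just left (+y) of the mat. Axes: z up; the nozzle tube slopes down along -y, towards the mat, and reaches 38 mm out from the centre.
- spray_cap (a joint): Travel of the spray cap, m: 0 up, 0.006 fully down. It is sprung: about 2 N starts it, 4.5 N holds it fully down, and it returns by itself.
- stamp: Loose self-inking hand stamp with a red knob, 46 x 62 x 118 mm high, origin at the centre of its underside. To be left alone.
- tape: Loose roll of amber packing tape lying flat, 98 mm across, 48 mm high, origin at the centre of its underside. To be left alone.
- calculator: Loose black desk calculator, 150 x 105 x 16 mm, origin at the centre of its underside. To be left alone.
Things that resemble listed ones, but are neither listed nor needed, are in the scene too. What is meant by the part that bears spray_cap_top is not purple, and is the larger of those in its own colour.

How it is judged:
On the way, in this order (a step that is already met when the one before it is completed fails the run):
1. the spray cap is pressed down while the battery still lies where it was (value of joint spray_cap above 0.0045 m and distance of battery_center from where it was at the start of the episode below 0.02 m), for 0.1 s.
2. the spray cap has sprung back (value of joint spray_cap below 0.0015 m), for 0.1 s.
3. the battery is lifted off the mat, pinched between both tong tips (z of battery_center in the frame of mat above 0.04 m and contact force between battery and tongs_left above 0.5 N and contact force between battery and tongs_right above 0.5 N), for 0.2 s.
At the end, for the whole second after the job is handed in: Still held as the program ends and through the following second: the battery's centre at least 100 mm above the counter and over the mat (to within 10 mm of its edges), pinched by both tong tips with the tongs in the gripper and part-closed, moving slower than 30 mm/s; the spray cap is up again (z of battery_center in the frame of mat above 0.1 m and x of battery_center in the frame of mat between -0.15 and 0.15 m and y of battery_center in the frame of mat between -0.12 and 0.12 m and contact force between battery and tongs_left above 0.5 N and contact force between battery and tongs_right above 0.5 N and contact force between the fingers and tongs above 1 N and value of joint tongs_left between 0.02 and 0.135 rad and linear speed of battery below 0.03 m/s and value of joint spray_cap below 0.0015 m); the arm keeps its last pose, push and grip.
It fails at once if the gripper or arm touches the battery (contact force between battery and the fingers above 0.3 N or contact force between battery and the arm above 0.3 N).
It fails at once if a bystander is disturbed by more than 30 mm (distance of any of stamp, tape, calculator from where it was at the start of the episode above 0.03 m).
It also fails if it takes over 56 s, if anything falls off the work surface, if the arm or the gripper's body presses on something with over 40 N, if the wrist force passes 120 N, or if a joint passes its speed limit or range.

### The arm

A 6-joint arm with a two-finger parallel gripper is mounted at the origin on the work surface. World frame = base frame: x ahead of the robot, y to its left, z up, the work surface at z = 0. Lengths are in m, angles in rad, forces in N, time in s.
With the tool pointing down it reaches from about 0.325 to 0.775 m from the base axis. Payload 9.3 kg.
Tool frame: the origin (TCP) lies at the very end of the fingers, on their centre line; the grasp point (between the pads) lies 19 mm behind it; z points along the fingers, y is the line along which they close (so a half turn about z gives the same grasp; the last joint's range is limited). The gripper opens to 85 mm and grips with 20 to 120 N. Pads are 22 mm wide; open, the fingers measure 114 mm over their backs; the gripper's body (76 mm by 85 mm) begins 54 mm behind the grasp point. The pads swing forward as they close: fully open they stand 13 mm farther back than shut.
Start: joints at [-1.433, 0.259, 0.021, 1.334, 0, 1.418], TCP at [0.158, -0.527, 0.231] pointing down, gripper open.
Joint ranges: [-3.04, 3.04], [-0.91, 1.82], [-1.04, 1.36], [-1.92, 1.95], [-1.52, 1.45], [-3.14, 3.14]. Speed limits (rad/s): [2.22, 2.22, 2.79, 3.14, 3.14, 3.14].

### API

Orientations are given as a unit quaternion [x, y, z, w].
In Python, from workcell import r gives the robot as it stands.
- The arm moves only by the tool carry_out, never from a script. Its argument "commands" is a list of rows, each an object with "translation": the shift along the world's x, y, z in mm, a list of three; "yaw": the turn about the world's z in degrees. In form: [{"translation": [x, y, z], "yaw": yaw}, ...]. A call has 1 to 20 rows; each row shifts and turns the commanded pose from where the row before left it; what a row does not reach is not made up. A row lasts 1/12 s, in which the tool goes at most 41.7 mm and 7.16 degrees, less where a joint would pass 70% of its speed; a pose out of reach is approached as far as the arm can. A call is refused whole if a number of a shift passes 41.7 or a number of a turn 7.16, either way. A call with a gripper value outside its range is refused whole. "grip" is the opening, from 0 (shut) to 1 (fully open), set as the call begins (left out, the last holds). The fingers move at their own pace and stop on an object; "squeeze" is the grip in N (left out, the last holds). Time passes only in rows, so rows that do not move let the fingers close. It gives the time, the measured TCP pose, the force, the opening and the grip force at its end, in the units of the state.
- r.observe(): the state, without advancing time (a new reading comes with each control period).
- r.capture(name): name is "scene" or "top" or "wrist"; returns (picture, depth): 420x560x3 uint8, blue, green, red; 420x560 float32, m along the optical axis (not along the pixel's ray), 0 where there is no reading.
- r.camera_info(name): a dict with "fx", "fy", "cx", "cy" (pixels), "dist_coeffs" ([k1, k2, p1, p2, k3] as OpenCV has them; the pictures are not rectified), "cam_to_world" (4x4, takes a point from camera to world coordinates). Camera axes: x right, y down, z forward; pixel columns grow to the right and rows downward; lengths in m; the calibration is good to about 2 mm. A picture is of the moment at which its call begins: read the wrist's pose just before it. camera_info takes no time and is no camera call; for the wrist camera it gives the pose at the moment of the call.
- r.finish_job(): hands the job in; it is judged then, once.
The state is a dict: "clock": time; "joints": joint angles; "joint_vel": joint speeds; "joint_efforts": joint torques, N m; "eef_pos": TCP position; "eef_rot": TCP orientation; "ft_force": force on the tool from outside, world axes, zero at the start; "wrist_torque": the same for the moment, N m; "finger_gap": finger opening in m; "grasp_force": force on a finger pad.
Only numpy, scipy, OpenCV 4.12 (cv2) and the standard library are available. Lean on these libraries where they do the work, as an engineer would, in place of code of your own. Each camera call takes 0.05 s, during which the arm holds its last target. There are 200 camera calls.

## Working session

There is one attempt and no reset: what is moved stays moved. The work goes in short steps, Python scripts to look and compute and a tool call to move; the robot and the scene stay as the last step left them, time stands still between calls to the robot, and variables do not carry over. Pictures are saved under pics/ and viewed, at most 10 in all, crops included, and the job is handed in when it is done.

Besides the shell and the picture viewer there is one more tool, called after "Request:" in YAML: its name, and indented under it one key for each argument. carry_out: Moves the arm, as the interface text tells. Its arguments: {"type":"object","properties":{"commands":{"type":"array"},"grip":{"type":"number"},"squeeze":{"type":"number"}},"required":["commands"]}

```bash
mkdir -p pics
cat > h.py <<'E'
import numpy as np,cv2
from workcell import r
def cap(n):
    i=r.camera_info(n); p,d=r.capture(n); return p,d,i
def world(i,d):
    K=np.array([[i['fx'],0,i['cx']],[0,i['fy'],i['cy']],[0,0,1]]);h,w=d.shape
    u,v=np.meshgrid(np.arange(w),np.arange(h))
    n=cv2.undistortPoints(np.stack([u,v],-1).reshape(-1,1,2).astype(np.float64),K,np.array(i['dist_coeffs'])).reshape(h,w,2)
    P=np.dstack([n*d[...,None],d]);T=np.array(i['cam_to_world'])
    W=P@T[:3,:3].T+T[:3,3]; W[d<=0]=np.nan; return W
E
python3 - <<'E'
from h import *
for n in('scene','top'):
    p,d,i=cap(n);cv2.imwrite(f'pics/{n}.png',p);np.savez(f'{n}.npz',p=p,W=world(i,d));print(n,np.round(i['cam_to_world'],3)[:3,3])
s=r.observe();print(s)
E
```

```text
scene [ 1.104 -0.43   1.192]
top [ 0.457 -0.069  1.418]
{'clock': 0.1, 'joints': array([-1.43260152e+00,  2.59131780e-01,  2.08304735e-02,  1.33369565e+00,
        1.89803977e-05,  1.41822409e+00]), 'joint_vel': array([-5.63855796e-05, -1.35936375e-03,  2.20843312e-03, -8.03235508e-04,
        2.55881932e-05,  1.10577447e-03]), 'joint_efforts': array([ 5.55752573e-03, -5.56696701e+01,  3.45068765e+01,  1.17364081e-02,
       -1.46695911e-04, -1.43655643e-05]), 'eef_pos': array([ 0.1576583 , -0.52665565,  0.23072603]), 'eef_rot': array([ 9.89450240e-01,  1.44871880e-01,  1.38053914e-05, -6.00228899e-04]), 'ft_force': array([-0.24132224, -0.27211757, -0.55460129]), 'wrist_torque': array([-0.02131796, -0.02723789, -0.00665839]), 'grasp_force': 0.0, 'finger_gap': 0.08539598555823903}
```

View pics/scene.png

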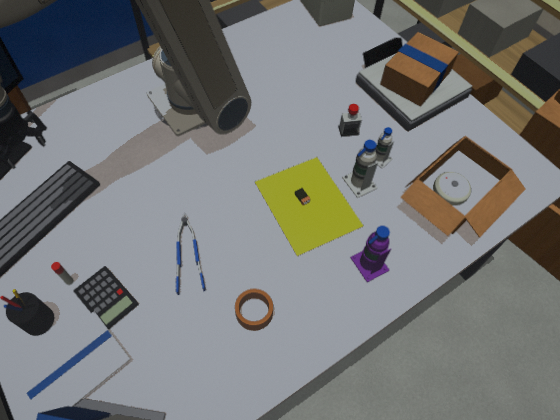

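View pics/top.png

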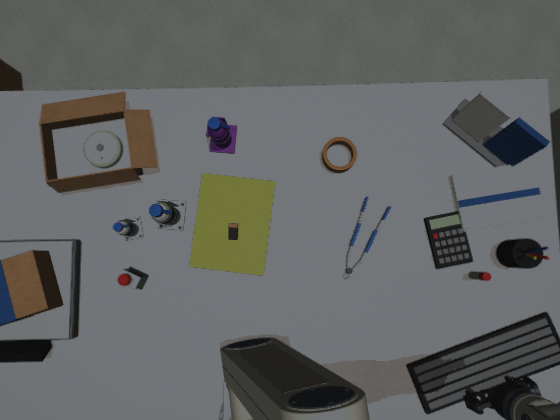

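Both views show three spray cans: a purple one (scene 382,233; top 217,125), a small white one (scene 387,132; top 124,227) and a larger white one (scene 368,147; top 158,211). The larger white can fits, as it is not purple and is the bigger of the white pair beside the mat. The tongs are at top (365,238) with tips up-image, and the battery is at top (233,231). I'll confirm the can in a crop and measure.

```bash
cat > m.py <<'E'
from h import *
def blobs(n,lo,hi,zlo,zhi,minpx=8):
    f=np.load(n+'.npz');p,W=f['p'],f['W'];m=cv2.inRange(cv2.cvtColor(p,cv2.COLOR_BGR2HSV),lo,hi)
    m=((m>0)&(W[...,2]>zlo)&(W[...,2]<zhi)).astype(np.uint8)
    k,L,st,c=cv2.connectedComponentsWithStats(m)
    for j in range(1,k):
        if st[j,4]>=minpx:
            q=W[L==j];yield c[j],st[j,4],q
E
python3 - <<'E'
from m import *
for n in('scene','top'):
    print(n)
    for nm,lo,hi,a,b in(('blue',(95,120,40),(125,255,255),.003,.3),('mat',(22,120,80),(35,255,255),-.01,.02)):
        for c,k,q in blobs(n,lo,hi,a,b):
            x=q[:,:2].astype(np.float32);rr=cv2.minAreaRect(x)
            print(nm,c.round(),k,'med',np.median(q,0).round(3),'zmax',q[:,2].max().round(3),'rect',np.round(rr[0],3),np.round(rr[1],3),round(rr[2],1))
s=cv2.imread('pics/scene.png')[100:290,270:440];t=cv2.imread('pics/top.png')[110:290,90:420]
a=cv2.resize(s,None,fx=2.2,fy=2.2,interpolation=2);b=cv2.resize(t,None,fx=1.25,fy=1.25)
b=cv2.resize(t,(425,int(180*425/330)),interpolation=2)
o=np.zeros((max(a.shape[0],b.shape[0]),a.shape[1]+b.shape[1],3),np.uint8);o[:a.shape[0],:a.shape[1]]=a;o[:b.shape[0],a.shape[1]:]=b
cv2.imwrite('pics/crop1.png',o);print(o.shape)
E
```

```text
scene
blue [423.  58.] 475 med [0.384 0.681 0.149] zmax 0.156 rect [0.343 0.687] [0.11  0.245] 81.2
blue [387. 132.] 56 med [0.55  0.379 0.133] zmax 0.139 rect [0.552 0.376] [0.021 0.036] 33.0
blue [368. 146.] 138 med [0.587 0.261 0.185] zmax 0.19 rect [0.583 0.26 ] [0.048 0.032] 60.5
blue [380. 234.] 190 med [0.812 0.108 0.186] zmax 0.193 rect [0.808 0.106] [0.047 0.029] 61.4
blue [196. 250.] 67 med [ 0.526 -0.269  0.027] zmax 0.033 rect [ 0.524 -0.269] [0.008 0.065] 67.8
blue [178. 254.] 80 med [ 0.506 -0.313  0.024] zmax 0.03 rect [ 0.503 -0.312] [0.008 0.066] 63.1
blue [202. 280.] 35 med [ 0.61  -0.298  0.025] zmax 0.03 rect [ 0.609 -0.298] [0.006 0.044] 71.7
blue [177. 284.] 41 med [ 0.582 -0.358  0.024] zmax 0.029 rect [ 0.582 -0.359] [0.005 0.046] 60.4
blue [ 68. 364.] 689 med [ 0.622 -0.682  0.024] zmax 0.033 rect [ 0.621 -0.677] [0.021 0.229] 8.8
blue [ 67. 415.] 436 med [ 0.759 -0.703  0.129] zmax 0.164 rect [ 0.755 -0.697] [0.102 0.042] 57.0
mat [308. 206.] 5597 med [0.572 0.083 0.003] zmax 0.013 rect [0.559 0.09 ] [0.221 0.284] 82.4
top
blue [216. 123.] 159 med [0.807 0.1
[... 432 characters left out ...]
 [0.007 0.042] 71.7
blue [157. 210.] 159 med [0.582 0.262 0.184] zmax 0.191 rect [0.58  0.257] [0.054 0.032] 71.4
blue [386. 213.] 34 med [ 0.579 -0.36   0.025] zmax 0.031 rect [ 0.578 -0.36 ] [0.006 0.041] 58.7
blue [119. 226.] 76 med [0.546 0.376 0.133] zmax 0.139 rect [0.545 0.373] [0.036 0.019] 89.2
blue [355. 234.] 72 med [ 0.519 -0.269  0.025] zmax 0.032 rect [ 0.52  -0.269] [0.009 0.068] 67.1
blue [370. 241.] 72 med [ 0.499 -0.313  0.025] zmax 0.03 rect [ 0.5   -0.314] [0.009 0.068] 63.9
blue [  5. 301.] 511 med [0.348 0.662 0.146] zmax 0.154 rect [0.379 0.658] [0.159 0.039] 5.4
mat [232. 224.] 6650 med [0.559 0.087 0.002] zmax 0.013 rect [0.558 0.086] [0.218 0.277] 82.3
(418, 799, 3)
```

View pics/crop1.png

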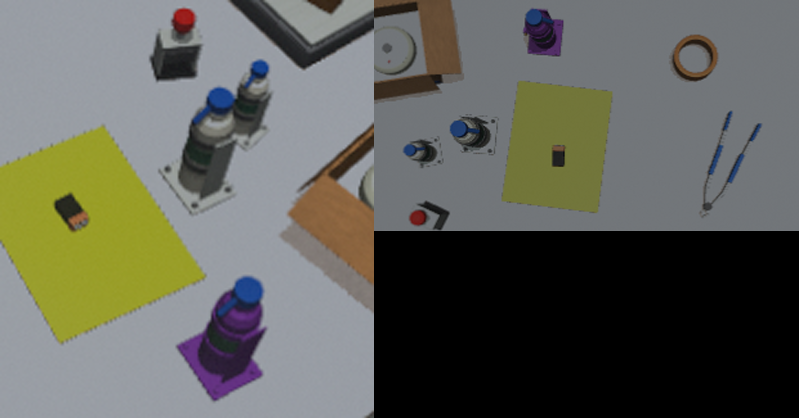

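The crop confirms it: the larger grey-white can with a blue cap (scene 368,147), next to the mat's left edge, with its top at z≈0.186 as described. The small one's top is at only 0.137. Next I'll measure the cap disc, the battery and the tongs.

Run:
```python
from m import *
for n in('scene','top'):
    for c,k,q in blobs(n,(95,100,30),(130,255,255),.181,.2):
        if k>30: (x,y),R=cv2.minEnclosingCircle(q[:,:2].astype(np.float32));print(n,'cap',k,np.round([x,y,R],3),q[:,:2].mean(0).round(3),np.median(q[:,2]).round(4))
    f=np.load(n+'.npz');p,W=f['p'],f['W'];h=cv2.cvtColor(p,cv2.COLOR_BGR2HSV)
    box=(abs(W[...,0]-.56)<.1)&(abs(W[...,1]-.087)<.08)&(W[...,2]>.016)
    q=W[box];rr=cv2.minAreaRect(q[:,:2].astype(np.float32));print('bat',len(q),np.median(q,0).round(4),np.round(rr[0],4),np.round(rr[1],4),rr[2])
    cop=box&(h[...,0]<15)&(h[...,2]>80);blk=box&~cop;print(' cop',W[cop].mean(0).round(4),'blk',W[blk].mean(0).round(4))
    # tongs: centroids of 4 pieces by 2D rects
    P=[np.array(cv2.minAreaRect(q[:,:2].astype(np.float32))[0]) for c,k,q in blobs(n,(95,120,40),(125,255,255),.008,.04) if k<120]
    P=sorted(P,key=lambda a:a[0]);g=(P[0]+P[1])/2;t=(P[2]+P[3])/2;d=t-g;print('grip',g.round(4),'tips',t.round(4),np.hypot(*d).round(4),np.degrees(np.arctan2(d[1],d[0])).round(1),'sep',np.hypot(*(P[0]-P[1])).round(4),np.hypot(*(P[2]-P[3])).round(4))
```

```text
scene cap 100 [0.586 0.266 0.018] [0.588 0.266] 0.1863
scene cap 127 [0.812 0.115 0.016] [0.813 0.114] 0.1871
bat 116 [0.5382 0.0847 0.0202] [0.5393 0.0844] [0.027  0.0469] 86.26549530029297
 cop [0.5536 0.0848 0.0206] blk [0.5337 0.0849 0.0201]
grip [ 0.5136 -0.2903] tips [ 0.5957 -0.3282] 0.0904 -24.8 sep 0.0483 0.0664
top cap 119 [0.808 0.113 0.017] [0.808 0.113] 0.1853
top cap 127 [0.583 0.265 0.017] [0.583 0.264] 0.1851
bat 131 [0.534  0.0846 0.0202] [0.5346 0.084 ] [0.0264 0.0468] 84.53176879882812
 cop [0.5506 0.0817 0.0205] blk [0.5297 0.0845 0.0206]
grip [ 0.5096 -0.2915] tips [ 0.5922 -0.33  ] 0.0911 -25.0 sep 0.0484 0.0669
```

Request:
carry_out:
  commands:
    - {"translation": [17,32,0],"yaw": 6.92}
    - {"translation": [17,32,0],"yaw": 6.92}
    - {"translation": [17,32,0],"yaw": 6.92}
    - {"translation": [17,32,0],"yaw": 6.92}
    - {"translation": [17,32,0],"yaw": 6.92}
    - {"translation": [17,32,0],"yaw": 6.92}
    - {"translation": [17,32,0],"yaw": 6.92}
    - {"translation": [17,32,0],"yaw": 6.92}
    - {"translation": [17,32,0],"yaw": 6.92}
    - {"translation": [17,32,0],"yaw": 6.92}
    - {"translation": [17,32,0],"yaw": 6.92}
    - {"translation": [17,32,0],"yaw": 6.92}
    - {"translation": [17,32,0],"yaw": 6.92}
    - {"translation": [17,32,0],"yaw": 6.92}
    - {"translation": [17,32,0],"yaw": 6.92}
    - {"translation": [17,32,0],"yaw": 6.92}
    - {"translation": [17,32,0],"yaw": 6.92}
    - {"translation": [17,32,0],"yaw": 6.92}
    - {"translation": [17,32,0],"yaw": 6.92}
    - {"translation": [17,32,0],"yaw": 6.92}
  grip: 0
  squeeze: 30

```text
clock: 1.77
eef_pos: [0.498, 0.115, 0.231]
eef_rot: [0.213, 0.977, -0.0, -0.0]
ft_force: [0.7, -0.7, 0.9]
finger_gap: -0.0001
grasp_force: 0.0
```

Request:
carry_out:
  commands:
    - {"translation": [17,30,0],"yaw": 0}
    - {"translation": [17,30,0],"yaw": 0}
    - {"translation": [17,30,0],"yaw": 0}
    - {"translation": [17,30,0],"yaw": 0}
    - {"translation": [17,30,0],"yaw": 0}
    - {"translation": [0,0,0],"yaw": 0}
    - {"translation": [0,0,0],"yaw": 0}
    - {"translation": [0,0,0],"yaw": 0}
    - {"translation": [0,0,0],"yaw": 0}

```text
clock: 2.52
eef_pos: [0.5823, 0.2623, 0.2313]
eef_rot: [0.216, 0.976, -0.0, -0.0]
ft_force: [-0.0, 0.0, 0.3]
finger_gap: 0.0001
grasp_force: 0.0
```

Tracking is good. Now I'll go over the centre and down onto the cap (186 → about 179 mm).

Request:
carry_out:
  commands:
    - {"translation": [2,2,-10],"yaw": 0}
    - {"translation": [0,0,-15],"yaw": 0}
    - {"translation": [0,0,-15],"yaw": 0}
    - {"translation": [0,0,-3],"yaw": 0}
    - {"translation": [0,0,-2],"yaw": 0}
    - {"translation": [0,0,-2],"yaw": 0}
    - {"translation": [0,0,-2],"yaw": 0}
    - {"translation": [0,0,0],"yaw": 0}

```text
clock: 3.18
eef_pos: [0.5849, 0.2648, 0.1829]
eef_rot: [0.216, 0.976, 0.0, 0.001]
ft_force: [-1.2, -2.1, 3.6]
finger_gap: 0.0003
grasp_force: 1.6
```

Request:
carry_out:
  commands:
    - {"translation": [0,0,-1],"yaw": 0}
    - {"translation": [0,0,-1],"yaw": 0}
    - {"translation": [0,0,-0.5],"yaw": 0}
    - {"translation": [0,0,0],"yaw": 0}
    - {"translation": [0,0,0],"yaw": 0}

```text
clock: 3.6
eef_pos: [0.5849, 0.265, 0.1801]
eef_rot: [0.216, 0.976, 0.0, 0.0]
ft_force: [-0.3, -3.6, 5.0]
finger_gap: 0.0002
grasp_force: 2.6
```

Request:
carry_out:
  commands:
    - {"translation": [0,0,-0.7],"yaw": 0}
    - {"translation": [0,0,-0.7],"yaw": 0}
    - {"translation": [0,0,0],"yaw": 0}
    - {"translation": [0,0,0],"yaw": 0}
    - {"translation": [0,0,0],"yaw": 0}

```text
clock: 4.02
eef_pos: [0.585, 0.2649, 0.1799]
eef_rot: [0.216, 0.976, 0.0, 0.001]
ft_force: [-3.0, -5.1, 14.1]
finger_gap: -0.0002
grasp_force: 6.7
```

Request:
carry_out:
  commands:
    - {"translation": [0,0,10],"yaw": 0}
    - {"translation": [0,0,20],"yaw": 0}
    - {"translation": [0,0,22],"yaw": 0}
    - {"translation": [-4.6,-34.7,0],"yaw": 0}
    - {"translation": [-4.6,-34.7,0],"yaw": 0}
    - {"translation": [-4.6,-34.7,0],"yaw": 0}
    - {"translation": [-4.6,-34.7,0],"yaw": 0}
    - {"translation": [-4.6,-34.7,0],"yaw": 0}
    - {"translation": [-4.6,-34.7,0],"yaw": 0}
    - {"translation": [-4.6,-34.7,0],"yaw": 0}
    - {"translation": [-4.6,-34.7,0],"yaw": 0}
    - {"translation": [-4.6,-34.7,0],"yaw": 0}
    - {"translation": [-4.6,-34.7,0],"yaw": 0}
    - {"translation": [-4.6,-34.7,0],"yaw": 0}
    - {"translation": [-4.6,-34.7,0],"yaw": 0}
    - {"translation": [-4.6,-34.7,0],"yaw": 0}
    - {"translation": [-4.6,-34.7,0],"yaw": 0}
    - {"translation": [-4.6,-34.7,0],"yaw": 0}
    - {"translation": [-4.6,-34.7,0],"yaw": 0}

```text
clock: 5.6
eef_pos: [0.5109, -0.2915, 0.2304]
eef_rot: [0.216, 0.976, 0.0, 0.0]
ft_force: [1.5, 0.5, 0.6]
finger_gap: -0.0002
grasp_force: 0.0
```

Request:
carry_out:
  commands:
    - {"translation": [0,0,0],"yaw": 0}
    - {"translation": [0,0,0],"yaw": 0}
    - {"translation": [0,0,0],"yaw": 0}
    - {"translation": [0,0,0],"yaw": 0}
  grip: 1

```text
clock: 5.93
eef_pos: [0.5114, -0.289, 0.2304]
eef_rot: [0.215, 0.977, 0.0, -0.0]
ft_force: [-0.2, 0.4, 0.6]
finger_gap: 0.0483
grasp_force: 0.0
```

Run:
```python
from h import *
p,d,i=cap('wrist');cv2.imwrite('pics/w1.png',p);np.savez('wrist.npz',p=p,W=world(i,d))
from m import *
s=r.observe();R=s['eef_rot'];print(s['eef_pos'],s['finger_gap'],s['joints'][5])
for c,k,q in blobs('wrist',(95,100,30),(130,255,255),.004,.04,60):
    rr=cv2.minAreaRect(q[:,:2].astype(np.float32));print(c.round(),k,q[:,2].max().round(4),np.round(rr[0],4),np.round(rr[1],4),round(rr[2],1))
```

```text
[ 0.5114016  -0.28886333  0.23054907] 0.05532620705572122 -0.22340508274084817
[265. 175.] 596 0.0274 [ 0.4992 -0.3133] [0.009  0.0697] 62.8
[312. 175.] 579 0.0271 [ 0.5187 -0.2696] [0.0081 0.0691] 67.7
[258. 260.] 229 0.0274 [ 0.5785 -0.3601] [0.0071 0.0435] 60.3
[320. 260.] 222 0.0274 [ 0.6065 -0.2995] [0.0064 0.0438] 69.8
```

View pics/w1.png

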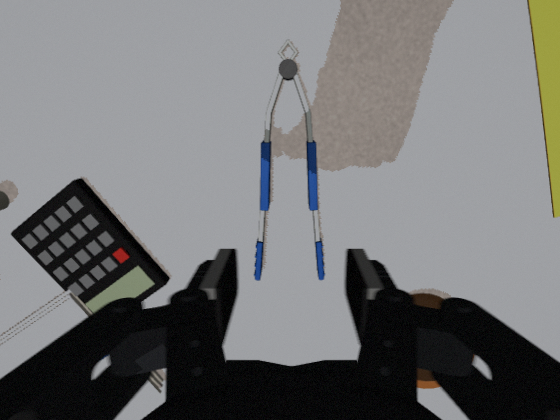

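Wrist view: the tongs are centred between the fingers with sleeves at (265,175) and (312,175), tips towards (290,270), and nothing in the way. Going down.

Request:
carry_out:
  commands:
    - {"translation": [-2,-2.6,-30],"yaw": 0}
    - {"translation": [0,0,-35],"yaw": 0}
    - {"translation": [0,0,-35],"yaw": 0}
    - {"translation": [0,0,-35],"yaw": 0}
    - {"translation": [0,0,-30],"yaw": 0}
    - {"translation": [0,0,-25],"yaw": 0}
    - {"translation": [0,0,-15],"yaw": 0}
    - {"translation": [0,0,-10],"yaw": 0}
    - {"translation": [0,0,-8],"yaw": 0}
    - {"translation": [0,0,-4],"yaw": 0}
    - {"translation": [0,0,-1],"yaw": 0}
    - {"translation": [0,0,0],"yaw": 0}
    - {"translation": [0,0,0],"yaw": 0}

```text
clock: 7.07
eef_pos: [0.5096, -0.293, 0.0033]
eef_rot: [0.216, 0.976, -0.0, 0.001]
ft_force: [0.2, -0.6, 0.3]
finger_gap: 0.0853
grasp_force: 0.0
```

Request:
carry_out:
  commands:
    - {"translation": [0,0,0],"yaw": 0}
    - {"translation": [0,0,0],"yaw": 0}
    - {"translation": [0,0,0],"yaw": 0}
    - {"translation": [0,0,0],"yaw": 0}
    - {"translation": [0,0,0],"yaw": 0}
    - {"translation": [0,0,0],"yaw": 0}
  grip: 0.68
  squeeze: 20

```text
clock: 7.57
eef_pos: [0.5093, -0.2928, 0.0026]
eef_rot: [0.216, 0.976, -0.0, 0.0]
ft_force: [0.7, 0.8, 1.6]
finger_gap: 0.058
grasp_force: 1.4
```

Around the sleeves now. I'll lower a little more and take the grip to about 48 mm.

Request:
carry_out:
  commands:
    - {"translation": [0,0,-1.5],"yaw": 0}
    - {"translation": [0,0,-1],"yaw": 0}
    - {"translation": [0,0,0],"yaw": 0}

```text
clock: 7.82
eef_pos: [0.5091, -0.2927, -0.0004]
eef_rot: [0.216, 0.976, 0.0, -0.0]
ft_force: [0.7, -0.5, 1.0]
finger_gap: 0.0582
grasp_force: 1.2
```

Request:
carry_out:
  commands:
    - {"translation": [0,0,0],"yaw": 0}
    - {"translation": [0,0,0],"yaw": 0}
    - {"translation": [0,0,0],"yaw": 0}
    - {"translation": [0,0,0],"yaw": 0}
    - {"translation": [0,0,0],"yaw": 0}
    - {"translation": [0,0,0],"yaw": 0}
  grip: 0.56
  squeeze: 40

```text
clock: 8.32
eef_pos: [0.51, -0.2932, 0.0009]
eef_rot: [0.216, 0.976, -0.0, 0.001]
ft_force: [0.8, 1.4, 10.9]
finger_gap: 0.0484
grasp_force: 11.8
```

Request:
carry_out:
  commands:
    - {"translation": [0,0,10],"yaw": 0}
    - {"translation": [0,0,20],"yaw": 0}
    - {"translation": [0,0,30],"yaw": 0}
    - {"translation": [0,0,20],"yaw": 0}
    - {"translation": [-5.3,32,0],"yaw": 1.65}
    - {"translation": [-5.3,32,0],"yaw": 1.65}
    - {"translation": [-5.3,32,0],"yaw": 1.65}
    - {"translation": [-5.3,32,0],"yaw": 1.65}
    - {"translation": [-5.3,32,0],"yaw": 1.65}
    - {"translation": [-5.3,32,0],"yaw": 1.65}
    - {"translation": [-5.3,32,0],"yaw": 1.65}
    - {"translation": [-5.3,32,0],"yaw": 1.65}
    - {"translation": [-5.3,32,0],"yaw": 1.65}
    - {"translation": [-5.3,32,0],"yaw": 1.65}
    - {"translation": [-5.3,32,0],"yaw": 1.65}
    - {"translation": [-5.3,32,0],"yaw": 1.65}
    - {"translation": [0,0,0],"yaw": 0}
    - {"translation": [0,0,0],"yaw": 0}
    - {"translation": [0,0,0],"yaw": 0}

```text
clock: 9.9
eef_pos: [0.4454, 0.0912, 0.08]
eef_rot: [0.045, 0.999, -0.0, -0.0]
ft_force: [0.4, -1.1, -1.8]
finger_gap: 0.0477
grasp_force: 8.4
```

Run:
```python
from h import *
for n in('wrist','top','scene'):
    p,d,i=cap(n);np.savez(n+'.npz',p=p,W=world(i,d))
    if n=='wrist':w=p
    if n=='scene':s=p
cv2.imwrite('pics/w2.png',w)
from m import *
for n in('wrist','top','scene'):
  print(n)
  for c,k,q in blobs(n,(95,100,30),(130,255,255),.05,.16,15):
    m=q.mean(0)
    if abs(m[0]-.5)<.12 and abs(m[1]-.09)<.1:
      rr=cv2.minAreaRect(q[:,:2].astype(np.float32));print(c.round(),k,'z',np.median(q[:,2]).round(4),np.round(rr[0],4),np.round(rr[1],4),round(rr[2],1))
W=np.load('wrist.npz')['W'];q=W[(abs(W[...,0]-.54)<.06)&(abs(W[...,1]-.085)<.03)&(W[...,2]>.015)&(W[...,2]<.03)]
rr=cv2.minAreaRect(q[:,:2].astype(np.float32));print('bat',len(q),rr)
st=r.observe();print(st['eef_pos'],st['eef_rot'],st['finger_gap'],st['grasp_force'])
```

```text
wrist
[242. 278.] 4497 z 0.1038 [0.4405 0.0719] [0.0176 0.0656] 76.7
[340. 278.] 4510 z 0.1038 [0.4444 0.1104] [0.0654 0.0184] 2.8
top
[222. 227.] 39 z 0.1022 [0.5397 0.1046] [0.0049 0.0421] 86.1
[239. 229.] 43 z 0.1035 [0.5344 0.0555] [0.0078 0.0397] 79.8
[236. 253.] 23 z 0.1025 [0.4676 0.0661] [0.02   0.0086] 9.3
scene
[294. 157.] 87 z 0.1033 [0.4553 0.1029] [0.0613 0.03  ] 3.8
[285. 165.] 37 z 0.1031 [0.4637 0.0689] [0.0087 0.0349] 83.5
[311. 178.] 64 z 0.1017 [0.5428 0.1057] [0.0081 0.0493] 83.1
[296. 186.] 55 z 0.1021 [0.54   0.0564] [0.0071 0.0479] 78.4
bat 1886 ((0.529103696346283, 0.08451779186725616), (0.025799036026000977, 0.03874119371175766), 87.15452575683594)
[0.44569754 0.09035216 0.07989589] [ 4.56847655e-02  9.98955898e-01 -1.09368884e-04 -5.60747955e-05] 0.04792814514844396 8.4332674741745
```

View pics/w2.png

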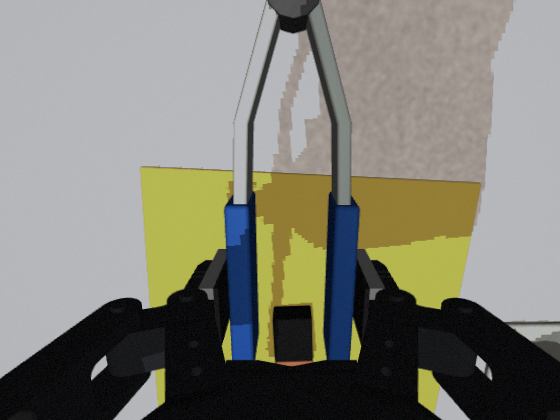

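Wrist view: the tongs are held level, with sleeves at (242,280) and (340,280). The battery (293,330) lies between the arms' line ahead, nearly centred. The tips need about +3 mm in y and -2 mm in x, most of the y through +1.5° yaw.

Request:
carry_out:
  commands:
    - {"translation": [-2,1,0],"yaw": 1.5}
    - {"translation": [0,0,-12],"yaw": 0}
    - {"translation": [0,0,-12],"yaw": 0}
    - {"translation": [0,0,0],"yaw": 0}
    - {"translation": [0,0,0],"yaw": 0}

```text
clock: 10.47
eef_pos: [0.4431, 0.0918, 0.0557]
eef_rot: [0.032, 0.999, -0.0, -0.001]
ft_force: [-0.3, -0.1, -0.1]
finger_gap: 0.048
grasp_force: 8.4
```

Run:
```python
from h import *
for n in('top','scene'):
    p,d,i=cap(n);np.savez(n+'.npz',p=p,W=world(i,d))
    if n=='scene':cv2.imwrite('pics/s3.png',cv2.resize(p[130:230,240:370],None,fx=5,fy=5,interpolation=2))
from m import *
for n in('top','scene'):
  P=[]
  for c,k,q in blobs(n,(95,100,30),(130,255,255),.05,.16,15):
    m=q.mean(0)
    if .515<m[0]<.56 and abs(m[1]-.085)<.05:
      rr=cv2.minAreaRect(q[:,:2].astype(np.float32));P.append(rr[0]);print(n,k,np.median(q[:,2]).round(4),np.round(rr[0],4),np.round(rr[1],4),round(rr[2],1))
  print(np.mean(P,0))
print(r.observe()['eef_pos'])
```

```text
top 32 0.0794 [0.5354 0.1081] [0.0057 0.0418] 86.7
top 41 0.0791 [0.533  0.0593] [0.0066 0.0395] 81.1
[0.53420109 0.08368959]
scene 59 0.078 [0.541  0.1099] [0.008  0.0446] 87.1
scene 46 0.0791 [0.5377 0.0614] [0.0075 0.0467] 83.2
[0.53936189 0.08564878]
[0.44375755 0.09198817 0.05636952]
```

View pics/s3.png

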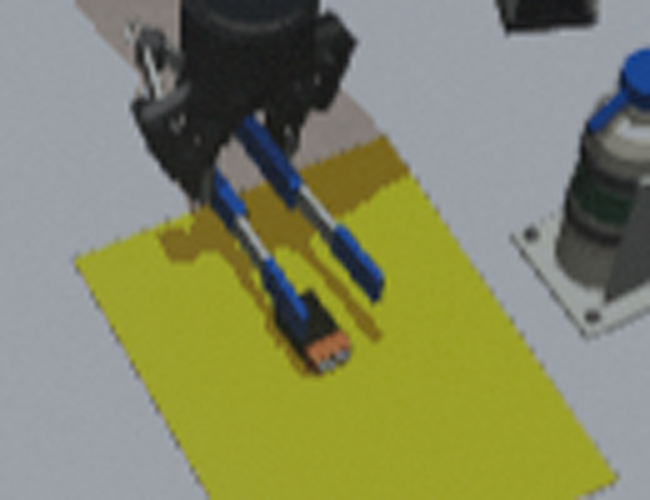

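Crop: tips at (290,290) and (360,265) hang above the battery (315,330), which is still undisturbed. The tip midpoint now matches the battery centre in both views to about 1 mm. Descending to TCP z ≈ 9 mm.

Request:
carry_out:
  commands:
    - {"translation": [0,0,-10],"yaw": 0}
    - {"translation": [0,0,-12],"yaw": 0}
    - {"translation": [0,0,-10],"yaw": 0}
    - {"translation": [0,0,-8],"yaw": 0}
    - {"translation": [0,0,-5],"yaw": 0}
    - {"translation": [0,0,-2],"yaw": 0}
    - {"translation": [0,0,0],"yaw": 0}
    - {"translation": [0,0,0],"yaw": 0}

```text
clock: 11.23
eef_pos: [0.4437, 0.0923, 0.0092]
eef_rot: [0.032, 0.999, 0.0, 0.0]
ft_force: [0.9, -0.6, -1.7]
finger_gap: 0.0478
grasp_force: 8.4
```

Request:
carry_out:
  commands:
    - {"translation": [0,0,0],"yaw": 0}
    - {"translation": [0,0,0],"yaw": 0}
    - {"translation": [0,0,0],"yaw": 0}
    - {"translation": [0,0,0],"yaw": 0}
    - {"translation": [0,0,0],"yaw": 0}
    - {"translation": [0,0,0],"yaw": 0}
    - {"translation": [0,0,0],"yaw": 0}
    - {"translation": [0,0,0],"yaw": 0}
    - {"translation": [0,0,0],"yaw": 0}
  grip: 0.38
  squeeze: 40

```text
clock: 11.98
eef_pos: [0.4437, 0.0923, 0.0089]
eef_rot: [0.032, 0.999, 0.0, 0.0]
ft_force: [1.3, 0.2, -0.2]
finger_gap: 0.0391
grasp_force: 43.2
```

Clamped on the battery: 39 mm gap and 43 N. Lifting slowly, about 120 mm.

Request:
carry_out:
  commands:
    - {"translation": [0,0,2],"yaw": 0}
    - {"translation": [0,0,4],"yaw": 0}
    - {"translation": [0,0,6],"yaw": 0}
    - {"translation": [0,0,8],"yaw": 0}
    - {"translation": [0,0,10],"yaw": 0}
    - {"translation": [0,0,12],"yaw": 0}
    - {"translation": [0,0,12],"yaw": 0}
    - {"translation": [0,0,12],"yaw": 0}
    - {"translation": [0,0,12],"yaw": 0}
    - {"translation": [0,0,12],"yaw": 0}
    - {"translation": [0,0,12],"yaw": 0}
    - {"translation": [0,0,10],"yaw": 0}
    - {"translation": [0,0,6],"yaw": 0}
    - {"translation": [0,0,3],"yaw": 0}
    - {"translation": [0,0,0],"yaw": 0}
    - {"translation": [0,0,0],"yaw": 0}
    - {"translation": [0,0,0],"yaw": 0}
    - {"translation": [0,0,0],"yaw": 0}
    - {"translation": [0,0,0],"yaw": 0}
    - {"translation": [0,0,0],"yaw": 0}

```text
clock: 13.65
eef_pos: [0.4434, 0.0923, 0.1296]
eef_rot: [0.032, 0.999, -0.0, -0.0]
ft_force: [-0.8, -0.4, -1.0]
finger_gap: 0.0388
grasp_force: 42.9
```

Run:
```python
from h import *
p,d,i=cap('scene');W=world(i,d);cv2.imwrite('pics/s4.png',cv2.resize(p[90:240,240:400],None,fx=4,fy=4,interpolation=2))
h=cv2.cvtColor(p,cv2.COLOR_BGR2HSV);m=(h[...,0]<15)&(h[...,1]>80)&(abs(W[...,0]-.56)<.06)&(abs(W[...,1]-.085)<.05)
print(m.sum(),np.median(W[m],0));s=r.observe();print(s['finger_gap'],s['grasp_force'],s['eef_pos'])
```

```text
39 [0.55394323 0.08641856 0.13981747]
0.038741993128553184 42.914041774347425 [0.44340326 0.09229538 0.12964789]
```

View pics/s4.png

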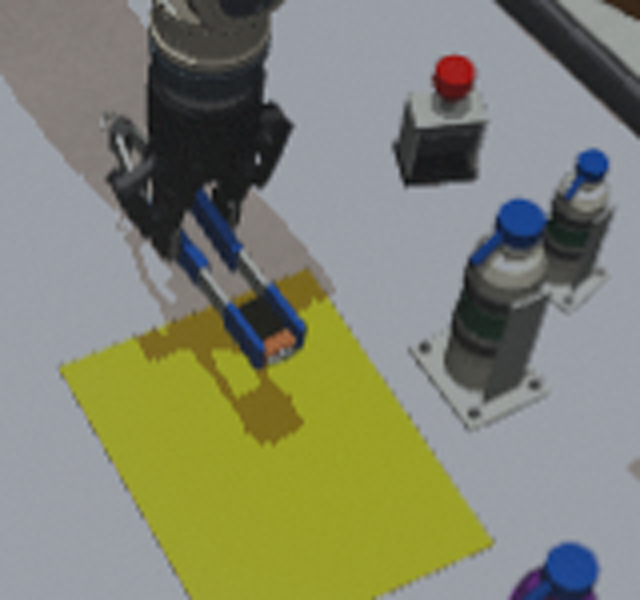

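The battery (270,325 in the crop) is pinched between both tips. Its top is at z≈0.14, so its centre is at about 0.13, over the mat, and the can's cap is up. Handing in.

```bash
python3 -c "
from workcell import r
print(r.finish_job())"
```

```text
the job is handed in; nothing more can be done
None
```

I pressed the spray cap fully down and it sprang back, then picked up the battery with the tongs and handed the job in holding it still over the mat, its centre about 13 cm above the counter; no verdict came back.

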